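Clear the bending jig and load the tumbler

ROBOT

A 7-joint arm with a two-finger parallel gripper is mounted at the origin on the work surface. World frame = base frame: x ahead of the robot, y to its left, z up, the work surface at z = 0. Lengths are in m, angles in rad, forces in N, time in s.
With the tool pointing down it reaches from about 0.425 to 0.95 m from the base axis. Payload 4.7 kg.
Tool frame: the origin (TCP) lies midway between the tips of the shut fingers; the grasp point (between the pads) lies 19 mm behind it; z points along the fingers, y is the line along which they close (so a half turn about z gives the same grasp; the last joint's range is limited). The gripper opens to 85 mm and grips with 20 to 120 N. Pads are 22 mm wide; open, the fingers measure 114 mm over their backs; the gripper's body (76 mm by 85 mm) begins 54 mm behind the grasp point. The pads swing forward as they close: fully open they stand 13 mm farther back than shut.
Start: joints at [-1.134, 0.469, -0.049, 1.532, 0.024, 1.141, -0.082], TCP at [0.303, 0.603, 0.231] pointing down, gripper open.
Joint ranges: [-2.59, 2.59], [-0.33, 1.99], [-1.39, 1.29], [0.1, 2.45], [-1.04, 4.18], [0.21, 1.99], [-2.66, 2.66]. Speed limits (rad/s): [2.57, 2.57, 3.14, 3.14, 3.14, 3.14, 3.14].

INTERFACE

Orientations are given as a unit quaternion [x, y, z, w].
In Python, from station import r gives the robot as it stands.
- The arm moves only by the shell command python3 -m inch 'ROWS'. ROWS is JSON, a list that holds one entry, the list of rows, each a list of 7 numbers: the shift along the tool's x, y, z in mm, then the turn, a rotation vector about the tool's x, y, z in degrees, then the opening, from 0 (shut) to 1 (fully open). In form: [[[tx, ty, tz, rx, ry, rz, hand], ...]]. A call has 1 to 10 rows; each row is the pose to reach, as a shift and turn from the pose commanded when the call began, along the tool's axes at that moment; what a row does not reach only later rows make up. A row lasts 1/12 s, in which the tool goes at most 41.7 mm and 7.16 degrees, less where a joint would pass 70% of its speed; a pose out of reach is approached as far as the arm can. A call with a gripper value outside its range is refused whole. The fingers move at their own pace and stop on an object; the grip force is fixed at half the most. Time passes only in rows, so rows that repeat a pose let the fingers close. It gives the time, the measured TCP pose, the force, the opening and the grip force at its end, in the units of the state.
- r.observe(): the state, without advancing time (a new reading comes with each control period).
- r.get_image(name): name is "scene" or "top" or "wrist"; returns the picture (480x640x3 uint8, blue, green, red); there is no depth.
- r.get_calibration(name): a dict with "camera_matrix" (3x3 intrinsics, pixels), "dist_coeffs" ([k1, k2, p1, p2, k3] as OpenCV has them; the pictures are not rectified), "pose" (4x4, takes a point from camera to world coordinates). Camera axes: x right, y up, looking along -z (the intrinsics and any distortion apply to the point x, -y, -z); pixel columns grow to the right and rows downward; lengths in m; the calibration is good to about 2 mm. A picture is of the moment at which its call begins: read the wrist's pose just before it. get_calibration takes no time and is no camera call; for the wrist camera it gives the pose at the moment of the call.
- r.finish_job(): hands the job in; it is judged then, once.
The state is a dict: "time_s": time; "qpos": joint angles; "dq": joint speeds; "effort": joint torques, N m; "ee_pos": TCP position; "tcp_rot": TCP orientation; "ft_force": force on the tool from outside, world axes, zero at the start; "moment": the same for the moment, N m; "opening": opening from 0.0 (shut) to 1.0 (fully open); "gripper_force": force on a finger pad.
Only numpy, scipy, OpenCV 4.12 (cv2) and the standard library are available. Lean on these libraries where they do the work, as an engineer would, in place of code of your own. Each camera call takes 0.05 s, during which the arm holds its last target. There are 200 camera calls.

TASK

The cuff bracelets are bent and ready for tumbling, so clear the bending jig: draw every forming pin straight up out of its bore and park it upright in a notch of the comb rail on the jig's edge, pushed well in and hanging by its collar. Lift the lid off the tumbler barrel by its knob and lay it flat on the bench, put all the cuffs, those on the jig and those on the bench, into the barrel, then put the lid back on, properly seated. Leave the other tools and bottles where they are.

Things in the scene. Friction and masses are not known exactly. Their poses are not given: they have to be found in the camera images.
- jig: Bending jig screwed to the bench: steel block 110 (x) x 280 (y) x 50 mm high, with blue ears 12 mm high out to y = +-165 mm. Origin: centre of its underside, on the bench; z up; -x is the side with the comb rail, which faces the robot. The flat top (deck) is 50 mm above the bench. Three upright bores, 18 mm wide, right through the block, at x = 0, y = -92, 0 and +92 mm.
- rail (a point): Jig frame x = -76, y = 0, z = 50 mm, axes as the jig's: on the top of the aluminium comb rail, 8 mm thick, flush with the deck, open below. Four notches 20 mm wide at y = -105, -35, +35, +105 mm open towards -x; in this frame their closed ends are at x = +9, the rail's edge at x = -31 mm; mouths rounded out to 36 mm. A parked pin's axis stands at x = 0.
- pin_a: Steel forming pin, 0.2 to 0.45 kg, at first upright in a bore; may be absent. Origin: foot of the pin, on its axis; z up along it. From the foot: shank 16 mm thick, 45 mm long (in the bore), round collar 36 mm across, 12 mm thick (rests on the deck), ribbed dark grip 24 mm thick, 56 mm long; top at 113 mm. No catch. Parked: shank in a notch, collar resting on the rail, foot 5 mm above the bench.
- pin_b: Steel forming pin, 0.2 to 0.45 kg, at first upright in a bore; may be absent. Origin: foot of the pin, on its axis; z up along it. From the foot: shank 16 mm thick, 45 mm long (in the bore), round collar 36 mm across, 12 mm thick (rests on the deck), ribbed dark grip 24 mm thick, 56 mm long; top at 113 mm. No catch. Parked: shank in a notch, collar resting on the rail, foot 5 mm above the bench.
- pin_c: Steel forming pin, 0.2 to 0.45 kg, at first upright in a bore; may be absent. Origin: foot of the pin, on its axis; z up along it. From the foot: shank 16 mm thick, 45 mm long (in the bore), round collar 36 mm across, 12 mm thick (rests on the deck), ribbed dark grip 24 mm thick, 56 mm long; top at 113 mm. No catch. Parked: shank in a notch, collar resting on the rail, foot 5 mm above the bench.
- cuff_a: Bent brass cuff bracelet, 0.11 kg; may be absent: a C of 10 mm round bar, 72 mm (y) x 59 mm (x) outside; at first it lies flat on the deck, loosely round a pin's collar or an empty bore, back away from the rail. Origin: underside, inside the C; z up. Its straight back, 34 mm long, runs along y with its centre line at x = +27, z = 5 mm; its sides cross x = 0 at y = +-30 mm; its 24 mm gap faces -x.
- cuff_b: Bent copper cuff bracelet, 0.11 kg; may be absent: a C of 10 mm round bar, 72 mm (y) x 59 mm (x) outside; at first it lies flat on the deck, loosely round a pin's collar or an empty bore, back away from the rail. Origin: underside, inside the C; z up. Its straight back, 34 mm long, runs along y with its centre line at x = +27, z = 5 mm; its sides cross x = 0 at y = +-30 mm; its 24 mm gap faces -x.
- cuff_c: Bent brass cuff bracelet, 0.11 kg; may be absent: a C of 10 mm round bar, 72 mm (y) x 59 mm (x) outside; at first it lies flat on the deck, loosely round a pin's collar or an empty bore, back away from the rail. Origin: underside, inside the C; z up. Its straight back, 34 mm long, runs along y with its centre line at x = +27, z = 5 mm; its sides cross x = 0 at y = +-30 mm; its 24 mm gap faces -x.
- cuff_d: Bent copper cuff bracelet, 0.11 kg; may be absent: a C of 10 mm round bar, 72 mm (y) x 59 mm (x) outside; at first it lies flat on the bench. Origin: underside, inside the C; z up. Its straight back, 34 mm long, runs along y with its centre line at x = +27, z = 5 mm; its sides cross x = 0 at y = +-30 mm; its 24 mm gap faces -x.
- cuff_e: Bent brass cuff bracelet, 0.11 kg; may be absent: a C of 10 mm round bar, 72 mm (y) x 59 mm (x) outside; at first it lies flat on the bench. Origin: underside, inside the C; z up. Its straight back, 34 mm long, runs along y with its centre line at x = +27, z = 5 mm; its sides cross x = 0 at y = +-30 mm; its 24 mm gap faces -x.
- barrel: Black rubber tumbler barrel standing upright and open at the top under its lid, fixed to the bench: 140 mm across, 100 mm high, wall 6 mm (128 mm across inside), floor 8 mm thick. Origin: centre of its underside.
- barrel_rim (a point): Centre of the barrel's mouth at the height of its rim, 100 mm above the bench.
- lid: Loose round lid of the barrel, 0.25 kg: a blue disc 146 mm across and 8 mm thick over a black plug 121 mm across and 10 mm deep that drops into the barrel's mouth (bevelled foot). Origin: centre of the plug's underside; z up. Closed, the disc rests on the rim, the origin 90 mm above the bench. On top, on a thin stem, a black round knob 32 mm across, from 26 to 52 mm above the origin.
- lid_knob (a point): Middle of the lid's knob, on the lid's axis, 39 mm above the lid's origin.
- brush: Stock brush standing upright on its wooden handle, bristles up, 40 mm across and 142 mm tall. Bystander. Origin: centre of its underside.
- mallet: Wooden mallet lying on its side, 250 mm long, head 48 x 94 mm, handle to -x. Bystander. Origin: on the bench under the handle, 100 mm (along x) from the head's middle.
- oil: Small oil bottle with red cap, 48 mm across, 135 mm tall. Bystander. Origin: centre of its underside.
- shot: Glass jar with aluminium cap, 72 mm across, 85 mm tall. Bystander. Origin: centre of its underside.
- file: Flat file with wooden handle lying on the bench, 260 mm long along x, handle to -x. Bystander. Origin: on the bench near its middle.
- bending_lever: Steel bending lever with red grip lying on the bench, 300 mm long along x, grip to -x. Bystander. Origin: on the bench near its middle.

How it is judged:
By the outcome, as a careful person would: the job done as asked, in the order asked, and still so for the second after the job is handed in, with the robot touching nothing.
Of pin_a, pin_b, pin_c only 2 to 3 are there at a start; the rules pass over those that are not, and their reading is None.
Of cuff_a, cuff_b, cuff_c only 2 to 3 are there at a start; the rules pass over those that are not, and their reading is None.
Of cuff_d, cuff_e only 1 to 2 are there at a start; the rules pass over those that are not, and their reading is None.
At some moment in a run one of cuff_d, cuff_e may be knocked a few centimetres aside while the robot is not near it.
It also fails if it takes over 210 s, if anything falls off the work surface, if the arm or the gripper's body presses on something with over 40 N, if the wrist force passes 120 N, or if a joint passes its speed limit or range.

## Working session

There is one attempt and no reset: what is moved stays moved. The work goes in short steps, Python scripts to look and compute and a shell command to move; the robot and the scene stay as the last step left them, time stands still between calls to the robot, and variables do not carry over. Pictures are saved under pics/ and viewed, at most 17 in all, crops included, and the job is handed in when it is done.

```bash
ls; mkdir -p pics; python3 - <<'E'
from station import r
import cv2,numpy as np
np.set_printoptions(precision=4,suppress=True)
o=r.observe();print({k:np.round(v,3).tolist() for k,v in o.items()})
for n in("scene","top"):
    cv2.imwrite(f"pics/{n}0.png",r.get_image(n));c=r.get_calibration(n);print(n,c["camera_matrix"],c["dist_coeffs"],np.array(c["pose"]))
E
```

```text
pics
{'time_s': 0.0, 'qpos': [-1.134, 0.469, -0.049, 1.534, 0.024, 1.141, -0.082], 'dq': [-0.001, 0.0, 0.0, -0.001, 0.001, 0.002, -0.0], 'effort': [-0.001, -51.029, -0.047, -23.771, 0.011, 0.007, -0.0], 'ee_pos': [0.303, 0.603, 0.23], 'tcp_rot': [0.231, 0.973, -0.001, -0.0], 'ft_force': [0.385, 0.716, 0.309], 'moment': [0.063, -0.063, -0.015], 'gripper_force': 0.0, 'opening': 1.0}
scene [[590.1319   0.     309.5714]
 [  0.     590.1319 234.2535]
 [  0.       0.       1.    ]] [-0.1715  0.      0.      0.      0.    ] [[ 0.8025 -0.4446  0.3979  1.1526]
 [ 0.5966  0.609  -0.5227 -0.7418]
 [-0.01    0.6568  0.754   1.1603]
 [ 0.      0.      0.      1.    ]]
top [[602.7589   0.     307.1679]
 [  0.     602.7589 239.2432]
 [  0.       0.       1.    ]] [0.0289 0.     0.     0.     0.    ] [[-0.02    0.9958 -0.0892  0.4569]
 [-0.9997 -0.0189  0.0132 -0.0158]
 [ 0.0115  0.0895  0.9959  1.5987]
 [ 0.      0.      0.      1.    ]]
```

View pics/top0.png

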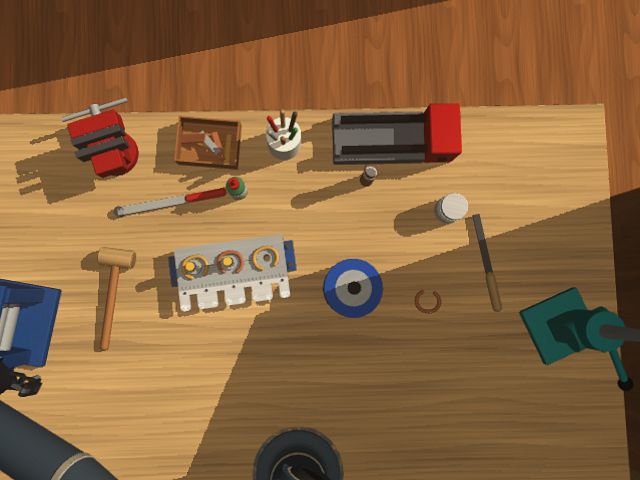

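View pics/scene0.png

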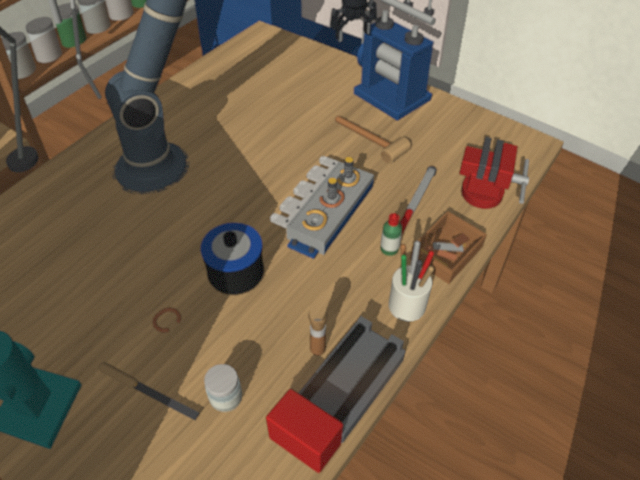

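Top view: jig deck around (235,270), pins at about (190,266) and (228,262). The bore at (265,258) is empty with a cuff round it. The lid is at (353,288) and the bench cuff at (428,301). Three jig cuffs, two pins, one bench cuff.

```bash
cat > h.py <<'E'
from station import r
import cv2,numpy as np
from scipy.spatial.transform import Rotation as R
np.set_printoptions(precision=4,suppress=True)
def cal(n): 
    c=r.get_calibration(n); return np.array(c["camera_matrix"]),np.array(c["dist_coeffs"]),np.array(c["pose"])
def snap(n,f):
    c=cal(n); im=r.get_image(n); cv2.imwrite("pics/"+f,im); return im,c
def ray(uv,c):
    K,d,T=c; p=cv2.undistortPoints(np.array(uv,float).reshape(-1,1,2),K,d)[:,0]
    v=np.c_[p[:,0],-p[:,1],-np.ones(len(p))]@T[:3,:3].T
    return T[:3,3],v
def plane(uv,c,z):
    o,v=ray(uv,c); return o+v*((z-o[2])/v[:,2])[:,None]
def proj(P,c):
    K,d,T=c; q=(np.atleast_2d(P)-T[:3,3])@T[:3,:3]; q[:,1:]*=-1
    return cv2.projectPoints(q,np.zeros(3),np.zeros(3),K,d)[0][:,0]
def go(P,yaw=None):
    """shift/turn from present pose to TCP P, tool down with tool-y along world angle yaw(deg) (mod 180)"""
    o=r.observe(); Rc=R.from_quat(o["tcp_rot"]); 
    t=Rc.inv().apply(np.array(P)-o["ee_pos"])*1000
    rv=np.zeros(3)
    if yaw is not None:
        c=[]
        for k in(0,180):
            a=np.radians(yaw+k); y=np.array([np.cos(a),np.sin(a),0]); z=np.array([0,0,-1.]); x=np.cross(y,z)
            c.append((Rc.inv()*R.from_matrix(np.c_[x,y,z])).as_rotvec(degrees=True))
        rv=min(c,key=np.linalg.norm)
    print("go",np.round(t,1),"turn",np.round(rv,1)); return t,rv
E
python3 - <<'E'
from h import *
c=cal("top")
print("pins",plane([(190,267),(228,262)],c,.118)); print("emptycuff",plane([(265,258)],c,.055))
print("deck corners TL,BL?,TR",plane([(174,250),(182,292),(283,236),(289,278)],c,.05))
print("knob",plane([(354,288)],c,.142),"cuff",plane([(428,301)],c,.005),"lidspot",plane([(318,213)],c,0),"brush,jar,oil",plane([(369,185),(447,213),(235,198)],c,0))
Tw=cal("wrist")[2];o=r.observe();Rc=R.from_quat(o["tcp_rot"])
print("wristcam in tool",Rc.inv().apply(Tw[:3,3]-o["ee_pos"]),Rc.inv().as_matrix()@Tw[:3,:3],cal("wrist")[:2])
E
```

```text
pins [[0.5268 0.2527 0.118 ]
 [0.5372 0.1598 0.118 ]]
emptycuff [[0.549  0.0726 0.055 ]]
deck corners TL,BL?,TR [[0.5744 0.3058 0.05  ]
 [0.4666 0.2854 0.05  ]
 [0.6052 0.0258 0.05  ]
 [0.4968 0.0122 0.05  ]]
knob [[ 0.4673 -0.1457  0.142 ]] cuff [[ 0.4304 -0.3518  0.005 ]] lidspot [[ 0.67   -0.0674  0.    ]] brush,jar,oil [[ 0.7433 -0.2061  0.    ]
 [ 0.6635 -0.4127  0.    ]
 [ 0.7145  0.1537  0.    ]]
wristcam in tool [ 0.0776 -0.0008 -0.1433] [[ 0.0003  0.9532  0.3022]
 [ 1.     -0.0003 -0.0001]
 [ 0.      0.3022 -0.9532]] (array([[344.6307,   0.    , 319.8554],
       [  0.    , 344.6307, 243.3886],
       [  0.    ,   0.    ,   1.    ]]), array([-0.0334,  0.    ,  0.    ,  0.    ,  0.    ]))
```

```bash
python3 -c "
from h import *
go([0.50,0.17,0.25],6.4)"
```

```text
go [-370.4 -298.   -19.1] turn [-0.1  0.1 56.9]
```

```bash
python3 -m inch '[[[-370,-298,-19,0,0,56.9,1],[-370,-298,-19,0,0,56.9,1],[-370,-298,-19,0,0,56.9,1],[-370,-298,-19,0,0,56.9,1],[-370,-298,-19,0,0,56.9,1],[-370,-298,-19,0,0,56.9,1],[-370,-298,-19,0,0,56.9,1],[-370,-298,-19,0,0,56.9,1],[-370,-298,-19,0,0,56.9,1],[-370,-298,-19,0,0,56.9,1]]]'; python3 -c "
from h import *
go([0.50,0.17,0.25],6.4)"
```

```text
time_s: 0.93
ee_pos: [0.4757, 0.2222, 0.2479]
tcp_rot: [0.666, 0.746, -0.0, -0.0]
ft_force: [1.4, -0.7, -0.3]
opening: 1.001
gripper_force: 0.0
go [-54.6  18.3  -2.1] turn [-0. -0.  0.]
```

```bash
python3 -m inch '[[[-55,18,-2,0,0,0,1],[-55,18,-2,0,0,0,1],[-55,18,-2,0,0,0,1],[-55,18,-2,0,0,0,1]]]'; python3 -c "
from h import *
print(r.observe()['ee_pos']);snap('wrist','w1.png')"
```

```text
time_s: 1.27
ee_pos: [0.4996, 0.1707, 0.2497]
tcp_rot: [0.667, 0.745, -0.0, -0.0]
ft_force: [-0.4, 1.3, -0.3]
opening: 1.002
gripper_force: 0.0
[0.4996 0.1707 0.2497]
```

View pics/w1.png

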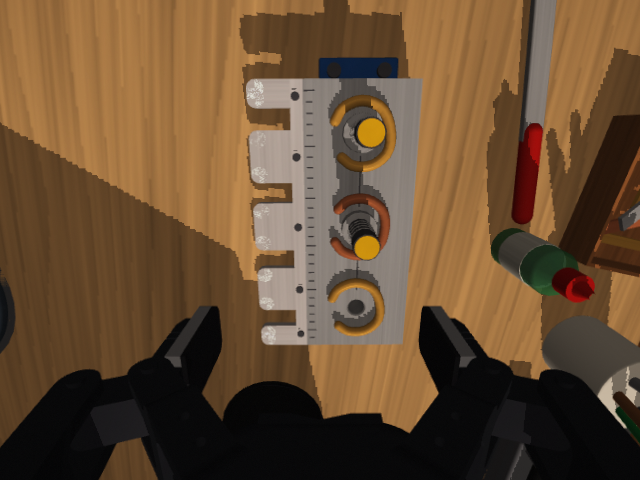

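Wrist view: pin tops at (371,132) and (367,247), and the empty bore at (356,307). The notches open to the left at rows of about 119, 193, 259 and 317. All three cuffs lie flat with their gaps to the left.

```bash
python3 - <<'E'
from h import *
im=cv2.imread("pics/w1.png");c=cal("wrist")
hsv=cv2.cvtColor(im,cv2.COLOR_BGR2HSV)
for (u,v) in((371,132),(367,247)):
    print(hsv[v,u]); m=cv2.inRange(hsv,(18,200,150),(26,255,255)); n,l,s,ce=cv2.connectedComponentsWithStats(m); k=l[v,u]; print(s[k],ce[k])
P=plane([(371.5,132.5),(367.5,247.5)],c,.118);b=plane([(356,307)],c,.05);print(P,b)
print("corners",plane([(422,79),(403,346),(306,346)],c,.05))
g=cv2.cvtColor(im,cv2.COLOR_BGR2GRAY)
# deck right edge & notch edges profiles
col=275; print("col275",g[70:350,col].tolist())
E
```

```text
[ 21 238 204]
[358 118  27  29 618] [370.9612 132.1715]
[ 21 236 203]
[355 236  25  24 458] [366.6441 247.3755]
[[0.5286 0.2545 0.118 ]
 [0.5397 0.1628 0.118 ]] [[0.55   0.0714 0.05  ]]
corners [[0.5769 0.3079 0.05  ]
 [0.6115 0.0275 0.05  ]
 [0.4999 0.015  0.05  ]]
col275 [72, 72, 72, 72, 72, 72, 72, 72, 106, 154, 161, 156, 158, 162, 164, 163, 163, 166, 166, 165, 163, 162, 164, 165, 168, 167, 166, 167, 167, 168, 166, 163, 161, 163, 163, 162, 162, 152, 109, 71, 71, 70, 71, 70, 70, 70, 70, 70, 70, 69, 70, 70, 69, 68, 69, 90, 115, 122, 122, 122, 151, 165, 164, 164, 164, 164, 164, 164, 164, 164, 165, 165, 165, 164, 165, 165, 164, 165, 164, 165, 165, 164, 165, 164, 164, 164, 164, 164, 165, 165, 165, 164, 163, 165, 165, 164, 165, 165, 165, 165, 165, 164, 164, 164, 164, 164, 164, 164, 164, 164, 164, 164, 163, 93, 72, 72, 73, 73, 76, 131, 132, 132, 132, 132, 132, 132, 131, 75, 75, 75, 75, 74, 65, 135, 158, 159, 159, 158, 159, 158, 158, 159, 159, 159, 159, 158, 158, 158, 158, 158, 158, 158, 158, 158, 158, 157, 158, 158, 158, 158, 158, 158, 158, 158, 158, 159, 159, 159, 159, 158, 159, 160, 159, 159, 160, 160, 160, 160, 160, 158, 144, 132, 133, 132, 132, 127, 74, 75, 75, 75, 74, 74, 75, 75, 74, 65, 59, 73, 140, 163, 162, 162, 163, 163, 162, 162, 162, 162, 162, 161, 162, 162, 163, 162, 161, 162, 162, 161, 161, 160, 160, 160, 160, 161, 161, 161, 160, 160, 160, 160, 160, 160, 159, 160, 159, 160, 160, 160, 160, 148, 91, 75, 75, 74, 74, 74, 74, 74, 74, 73, 73, 71, 63, 57, 57, 88, 142, 156, 156, 165, 176, 181, 181, 172, 171, 164, 171, 179, 186, 187, 170, 165, 161, 160, 133, 79, 67, 67, 67, 66]
```

```bash
python3 - <<'E'
from h import *
c=cal("wrist")
a=np.array([.5392,.1630]);X=np.array([.9930,.1181]);Y=np.array([-.1181,.9930])
q=plane([(275,107.8),(275,129.8),(275,182.8),(275,203.2),(275,251.5),(275,273.5)],c,.05)[:,:2]-a
print(np.c_[q@X,q@Y]*1000)
J=lambda x,y,z:np.r_[a+X*x/1000+Y*y/1000,z]
print("A bore",J(0,92,.075),"B",J(0,0,.075),"notch105 pre",J(-76-48,105,.07),"in",J(-76,105,.07),"notch35",J(-76,35,.07))
go(J(0,92,.135),6.8); go(J(0,92,.073),6.8)
E
```

```text
[[-80.9228 115.0336]
 [-81.7445  95.3848]
 [-83.8922  45.2656]
 [-84.7884  24.8035]
 [-87.0859 -26.6385]
 [-88.223  -51.6278]]
A bore [0.5283 0.2544 0.075 ] B [0.5392 0.163  0.075 ] notch105 pre [0.4037 0.2526 0.07  ] in [0.4513 0.2583 0.07  ] notch35 [0.4596 0.1888 0.07  ]
go [ 78.2  38.4 114.6] turn [-0.1 -0.  -0.4]
go [ 78.2  38.5 176.6] turn [-0.1 -0.  -0.4]
```

```bash
python3 -m inch '[[[78,38.5,0,0,0,0,1],[78,38.5,0,0,0,0,1],[78,38.5,60,0,0,0,1],[78,38.5,100,0,0,0,1],[78,38.5,140,0,0,0,1],[78,38.5,165,0,0,0,1],[78,38.5,176.5,0,0,0,1],[78,38.5,176.5,0,0,0,1],[78,38.5,176.5,0,0,0,0.6],[78,38.5,176.5,0,0,0,0.4]]]'; python3 -m inch '[[[0,0,0,0,0,0,0],[0,0,0,0,0,0,0],[0,0,0,0,0,0,0],[0,0,0,0,0,0,0],[0,0,0,0,0,0,0],[0,0,0,0,0,0,0]]]'
```

```text
time_s: 2.15
ee_pos: [0.5307, 0.2548, 0.0759]
tcp_rot: [0.666, 0.746, 0.002, 0.001]
ft_force: [0.6, 1.0, -0.1]
opening: 0.747
gripper_force: 0.0
time_s: 2.65
ee_pos: [0.5297, 0.2538, 0.0752]
tcp_rot: [0.666, 0.746, 0.001, 0.0]
ft_force: [-1.6, 0.2, 6.8]
opening: 0.264
gripper_force: 58.4
```

```bash
python3 -m inch '[[[0,0,-10,0,0,0,0],[0,0,-25,0,0,0,0],[0,0,-40,0,0,0,0],[0,0,-55,0,0,0,0],[0,0,-75,0,0,0,0],[0,0,-95,0,0,0,0],[0,0,-95,0,0,0,0],[0,0,-95,0,0,0,0],[0,0,-95,0,0,0,0]]]'; python3 - <<'E'
from h import *
o=r.observe();print(o["ee_pos"],o["ft_force"],o["opening"])
a=np.array([.5392,.1630]);X=np.array([.9930,.1181]);Y=np.array([-.1181,.9930])
J=lambda x,y,z:np.r_[a+X*x/1000+Y*y/1000,z]
go(J(-126,105,.17),6.8);go(J(-126,105,.078),6.8);go(J(-76,105,.078),6.8)
snap('wrist','w2.png')
E
```

```text
time_s: 3.4
ee_pos: [0.5281, 0.2529, 0.1674]
tcp_rot: [0.666, 0.746, -0.001, -0.0]
ft_force: [-0.9, -0.5, -3.7]
opening: 0.268
gripper_force: 59.6
[0.5281 0.2529 0.1674] [-0.9132 -0.4714 -3.7394] 0.2681540232954446
go [  13.6 -125.7   -2.3] turn [-0.1  0.  -0.4]
go [  13.6 -125.5   89.7] turn [-0.1  0.  -0.4]
go [ 13.9 -75.5  89.6] turn [-0.1  0.  -0.4]
```

View pics/w2.png

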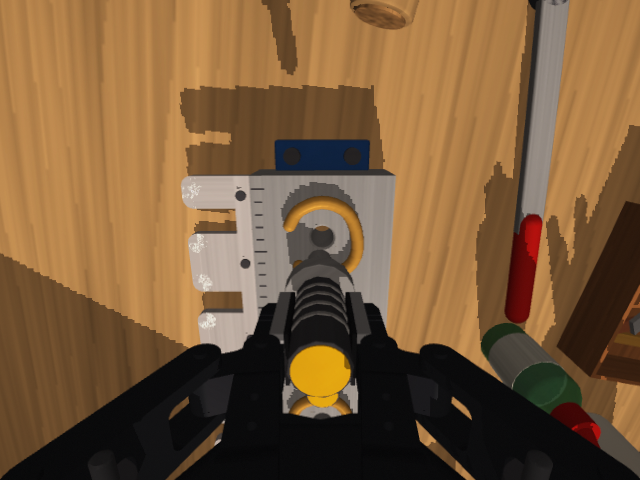

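The pin is held upright, with its collar and shank visible below the fingers. The cuff at (325,235) is undisturbed around the bore.

```bash
python3 -m inch '[[[13,-40,-2,0,0,-0.4,0],[13,-80,-2,0,0,-0.4,0],[13,-110,-2,0,0,-0.4,0],[13,-125,-2,0,0,-0.4,0],[13,-125.5,20,0,0,-0.4,0],[13,-125.5,50,0,0,-0.4,0],[13,-125.5,75,0,0,-0.4,0],[13,-125.5,88,0,0,-0.4,0],[13,-125.5,89,0,0,-0.4,0],[13,-125.5,89,0,0,-0.4,0]]]'; python3 - <<'E'
from h import *
a=np.array([.5392,.1630]);X=np.array([.9930,.1181]);Y=np.array([-.1181,.9930])
J=lambda x,y,z:np.r_[a+X*x/1000+Y*y/1000,z]
print(r.observe()["ee_pos"])
go(J(-76,105,.078)-np.r_[Y*.0007,0],6.8)
E
```

```text
time_s: 4.28
ee_pos: [0.4021, 0.2515, 0.0782]
tcp_rot: [0.664, 0.748, -0.002, -0.0]
ft_force: [-0.8, 1.0, -3.0]
opening: 0.264
gripper_force: 60.3
[0.4021 0.2515 0.0782]
go [ 0.2 49.7  0. ] turn [-0.2  0.1 -0. ]
```

```bash
python3 -m inch '[[[0,10,0,0,0,0,0],[0,20,0,0,0,0,0],[0,30,0,0,0,0,0],[0,38,0,0,0,0,0],[0,44,0,0,0,0,0],[0,49.5,0,0,0,0,0],[0,49.5,0,0,0,0,0],[0,49.5,0,0,0,0,0]]]';python3 -m inch '[[[0,0,1.5,0,0,0,0],[0,0,3,0,0,0,0],[0,0,3.5,0,0,0,0],[0,0,3.5,0,0,0,0]]]'; python3 - <<'E'
from h import *
a=np.array([.5392,.1630]);X=np.array([.9930,.1181]);Y=np.array([-.1181,.9930])
p=r.observe()["ee_pos"];print((p[:2]-a)@X,(p[:2]-a)@Y)
E
```

```text
time_s: 4.95
ee_pos: [0.4522, 0.258, 0.0794]
tcp_rot: [0.664, 0.748, -0.0, -0.0]
ft_force: [0.6, -0.5, -3.0]
opening: 0.267
gripper_force: 60.2
time_s: 5.28
ee_pos: [0.4517, 0.2581, 0.0757]
tcp_rot: [0.664, 0.748, -0.0, -0.0]
ft_force: [0.9, -0.1, -2.5]
opening: 0.265
gripper_force: 60.1
-0.0756772289424206 0.10475466988302119
```

```bash
python3 -m inch '[[[0,0,1,0,0,0,0],[0,0,1,0,0,0,0],[0,0,1,0,0,0,0.35],[0,0,1,0,0,0,0.5],[0,0,1,0,0,0,0.7],[0,0,1,0,0,0,0.7],[0,0,-40,0,0,0,0.7],[0,0,-80,0,0,0,0.8],[0,0,-110,0,0,0,1],[0,0,-110,0,0,0,1]]]';python3 - <<'E'
from h import *
a=np.array([.5392,.1630]);X=np.array([.9930,.1181]);Y=np.array([-.1181,.9930])
J=lambda x,y,z:np.r_[a+X*x/1000+Y*y/1000,z]
go(J(0,0,.18),6.8);go(J(0,0,.073),6.8)
snap('wrist','w3.png')
E
```

```text
time_s: 6.12
ee_pos: [0.4559, 0.2601, 0.1923]
tcp_rot: [0.664, 0.748, 0.006, 0.001]
ft_force: [0.6, 0.7, -0.3]
opening: 0.998
gripper_force: 0.0
go [-106.4   71.1   12.4] turn [ 0.6 -0.4 -0. ]
go [-107.1   69.9  119.4] turn [ 0.6 -0.4 -0. ]
```

View pics/w3.png

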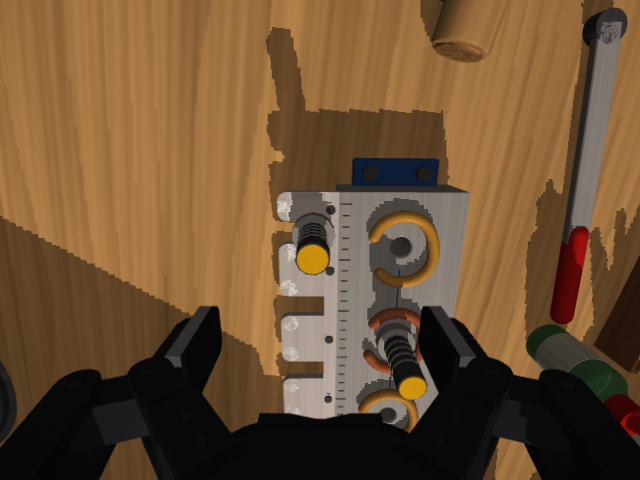

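The pin at (313,258) hangs in the first notch. Pin B, with its top at (412,388), is next.

```bash
python3 -m inch '[[[-40,25,0,0,0,0,1],[-75,50,0,0,0,0,1],[-107,71,12,0,0,0,1],[-107,71,12,0,0,0,1],[-107,71,12,0,0,0,1],[-107,71,12,0,0,0,1]]]';python3 - <<'E'
from h import *
a=np.array([.5392,.1630]);X=np.array([.9930,.1181]);Y=np.array([-.1181,.9930])
J=lambda x,y,z:np.r_[a+X*x/1000+Y*y/1000,z]
go(J(0,0,.073),6.8)
E
```

```text
time_s: 6.67
ee_pos: [0.5343, 0.1604, 0.1726]
tcp_rot: [0.664, 0.748, -0.001, -0.001]
ft_force: [0.6, 0.2, -0.6]
opening: 1.004
gripper_force: 0.0
go [ 2.1  5.5 99.6] turn [-0.2  0.  -0. ]
```

```bash
python3 -m inch '[[[2,5.3,20,0,0,0,1],[2,5.3,50,0,0,0,1],[2,5.3,80,0,0,0,1],[2,5.3,95,0,0,0,1],[2,5.3,99,0,0,0,1],[2,5.3,99,0,0,0,1],[2,5.3,99,0,0,0,0.6],[2,5.3,99,0,0,0,0.4],[2,5.3,99,0,0,0,0.3]]]'; python3 -m inch '[[[0,0,0,0,0,0,0],[0,0,0,0,0,0,0],[0,0,0,0,0,0,0],[0,0,0,0,0,0,0],[0,0,0,0,0,0,0],[0,0,0,0,0,0,0]]]';  python3 -m inch '[[[0,0,-10,0,0,0,0],[0,0,-25,0,0,0,0],[0,0,-40,0,0,0,0],[0,0,-55,0,0,0,0],[0,0,-75,0,0,0,0],[0,0,-95,0,0,0,0],[0,0,-95,0,0,0,0],[0,0,-95,0,0,0,0],[0,0,-95,0,0,0,0]]]'; python3 - <<'E'
from h import *
a=np.array([.5392,.1630]);X=np.array([.9930,.1181]);Y=np.array([-.1181,.9930])
J=lambda x,y,z:np.r_[a+X*x/1000+Y*y/1000,z]
go(J(-126,35,.17),6.8);go(J(-126,35,.078),6.8);go(J(-76,35,.078),6.8)
E
```

```text
time_s: 7.42
ee_pos: [0.5411, 0.1636, 0.0764]
tcp_rot: [0.664, 0.748, 0.001, 0.0]
ft_force: [0.9, -0.6, 0.6]
opening: 0.6
gripper_force: 0.0
time_s: 7.92
ee_pos: [0.5404, 0.1631, 0.0758]
tcp_rot: [0.664, 0.748, 0.0, -0.0]
ft_force: [-2.3, -0.9, 6.2]
opening: 0.269
gripper_force: 58.5
time_s: 8.67
ee_pos: [0.5392, 0.1626, 0.1687]
tcp_rot: [0.664, 0.748, -0.001, -0.001]
ft_force: [-1.0, -0.9, -4.0]
opening: 0.268
gripper_force: 59.8
go [  35.4 -125.9   -1. ] turn [-0.1  0.   0. ]
go [  35.5 -125.7   91. ] turn [-0.1  0.   0. ]
go [ 35.4 -75.7  90.8] turn [-0.1  0.   0. ]
```

```bash
python3 -m inch '[[[12,-40,-2,0,0,0,0],[24,-80,-2,0,0,0,0],[35.5,-110,-2,0,0,0,0],[35.5,-125,-2,0,0,0,0],[35.5,-125.5,20,0,0,0,0],[35.5,-125.5,50,0,0,0,0],[35.5,-125.5,75,0,0,0,0],[35.5,-125.5,89,0,0,0,0],[35.5,-125.5,90,0,0,0,0],[35.5,-125.5,90,0,0,0,0]]]'; python3 - <<'E'
from h import *
a=np.array([.5392,.1630]);X=np.array([.9930,.1181]);Y=np.array([-.1181,.9930])
J=lambda x,y,z:np.r_[a+X*x/1000+Y*y/1000,z]
go(J(-76,35,.079),6.8)
E
```

```text
time_s: 9.5
ee_pos: [0.4103, 0.1825, 0.0786]
tcp_rot: [0.664, 0.748, -0.002, -0.0]
ft_force: [-0.7, -0.1, -3.7]
opening: 0.262
gripper_force: 60.4
go [ 0.4 49.7 -0.6] turn [-0.2  0.1 -0. ]
```

```bash
python3 -m inch '[[[0.3,10,0,0,0,0,0],[0.3,20,0,0,0,0,0],[0.3,30,0,0,0,0,0],[0.3,38,0,0,0,0,0],[0.3,44,0,0,0,0,0],[0.3,49.5,0,0,0,0,0],[0.3,49.5,0,0,0,0,0],[0.3,49.5,0,0,0,0,0]]]';python3 -m inch '[[[0,0,1.5,0,0,0,0],[0,0,3,0,0,0,0],[0,0,4,0,0,0,0],[0,0,4,0,0,0,0],[0,0,4,0,0,0,0]]]'; python3 - <<'E'
from h import *
a=np.array([.5392,.1630]);X=np.array([.9930,.1181]);Y=np.array([-.1181,.9930])
p=r.observe()["ee_pos"];print((p[:2]-a)@X,(p[:2]-a)@Y)
E
```

```text
time_s: 10.17
ee_pos: [0.4607, 0.1893, 0.0798]
tcp_rot: [0.664, 0.748, -0.0, -0.0]
ft_force: [0.6, 0.5, -4.6]
opening: 0.267
gripper_force: 60.5
time_s: 10.58
ee_pos: [0.4605, 0.1895, 0.0759]
tcp_rot: [0.664, 0.748, 0.0, -0.0]
ft_force: [-0.8, -0.2, -4.6]
opening: 0.265
gripper_force: 60.9
-0.07502326236809259 0.035569226176047596
```

```bash
python3 -m inch '[[[0,0,1,0,0,0,0],[0,0,1,0,0,0,0],[0,0,1,0,0,0,0.35],[0,0,1,0,0,0,0.5],[0,0,1,0,0,0,0.7],[0,0,1,0,0,0,0.7],[0,0,-40,0,0,0,0.7],[0,0,-80,0,0,0,0.8],[0,0,-120,0,0,0,1],[0,0,-160,0,0,0,1]]]';python3 -m inch '[[[-40,0,0,0,0,0,1],[-80,0,-10,0,0,0,1],[-120,0,-10,0,0,0,1],[-160,0,-10,0,0,0,1],[-200,0,-10,0,0,0,1],[-240,0,-10,0,0,0,1],[-260,0,-10,0,0,0,1],[-260,0,-10,0,0,0,1],[-260,0,-10,0,0,0,1],[-260,0,-10,0,0,0,1]]]';python3 - <<'E'
from h import *
go([.467,-.146,.14],6.8)
im,c=snap('wrist','w4.png');print(proj([.4673,-.1457,.142],c))
E
```

```text
time_s: 11.42
ee_pos: [0.4604, 0.1891, 0.2377]
tcp_rot: [0.664, 0.748, -0.0, 0.0]
ft_force: [1.6, 0.5, -1.3]
opening: 0.995
gripper_force: 0.0
time_s: 12.25
ee_pos: [0.4914, -0.0676, 0.2457]
tcp_rot: [0.663, 0.748, 0.0, -0.0]
ft_force: [0.4, 0.4, 0.2]
opening: 1.003
gripper_force: 0.0
go [-75.  -33.6 105.7] turn [-0.  -0.   0.1]
[[279.9252 328.6034]]
```

View pics/w4.png

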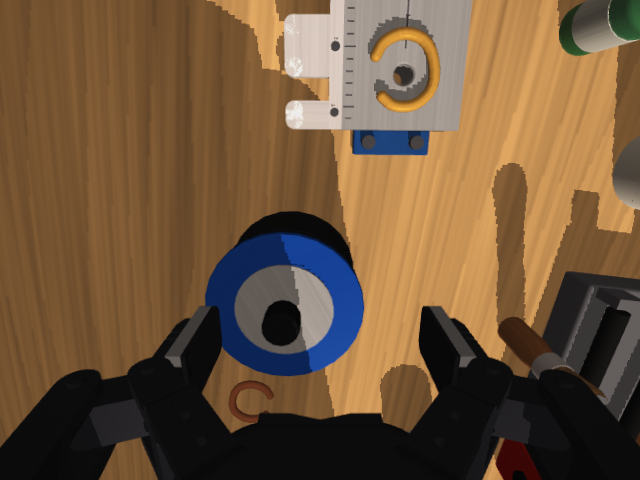

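Wrist view: the lid's blue disc is centred near (284,304), with the knob top at about (281,323). The bench cuff is at (250,400).

```bash
python3 - <<'E'
from h import *
from scipy.optimize import least_squares
im=cv2.imread("pics/w4.png");c=cal("wrist");hsv=cv2.cvtColor(im,cv2.COLOR_BGR2HSV)
m=cv2.inRange(hsv,(105,150,40),(125,255,255));m[:200]=0
ct=max(cv2.findContours(m,cv2.RETR_EXTERNAL,cv2.CHAIN_APPROX_NONE)[0],key=cv2.contourArea)[:,0].astype(float)
ct=cv2.convexHull(ct.astype(np.float32))[:,0]
ct=ct[ct[:,1]>290]
q=plane(ct,c,.108)[:,:2]
s=least_squares(lambda p:np.hypot(*(q-p[:2]).T)-p[2],[.467,-.146,.073],loss='soft_l1',f_scale=.001).x
print(s); print(proj([[s[0],s[1],.142],[s[0],s[1],.108]],c))
go([s[0],s[1],.112],6.8)
t=cal("top"); print(plane([(318,213)],t,0))
E
```

```text
[ 0.4674 -0.1463  0.0719]
[[279.7343 329.6952]
 [283.8785 309.616 ]]
go [-75.8 -33.4 133.7] turn [-0.  -0.   0.2]
[[ 0.67   -0.0674  0.    ]]
```

```bash
python3 -m inch '[[[-40,-18,0,0,0,0,1],[-76,-33.4,0,0,0,0,1],[-76,-33.4,30,0,0,0,1],[-76,-33.4,60,0,0,0,1],[-76,-33.4,90,0,0,0,1],[-76,-33.4,115,0,0,0,1],[-76,-33.4,128,0,0,0,1],[-76,-33.4,132,0,0,0,1],[-76,-33.4,132,0,0,0,1],[-76,-33.4,132,0,0,0,1]]]'; python3 -m inch '[[[0,0,0,0,0,0,0.6],[0,0,0,0,0,0,0.5],[0,0,0,0,0,0,0],[0,0,0,0,0,0,0],[0,0,0,0,0,0,0],[0,0,0,0,0,0,0],[0,0,0,0,0,0,0]]]'
```

```text
time_s: 13.13
ee_pos: [0.4681, -0.1475, 0.1145]
tcp_rot: [0.663, 0.748, 0.0, 0.0]
ft_force: [0.5, -1.1, -0.2]
opening: 1.0
gripper_force: 0.0
time_s: 13.72
ee_pos: [0.4678, -0.1482, 0.1147]
tcp_rot: [0.664, 0.748, 0.001, 0.0]
ft_force: [-0.7, 0.3, 5.3]
opening: 0.357
gripper_force: 59.0
```

```bash
python3 -m inch '[[[0,0,-15,0,0,0,0],[0,0,-40,0,0,0,0],[0,0,-70,0,0,0,0],[0,0,-70,0,0,0,0],[0,0,-70,0,0,0,0],[0,0,-70,0,0,0,0]]]'; python3 - <<'E'
from h import *
print(r.observe()["ee_pos"]);go([.66,-.085,.16],6.8);go([.66,-.085,.026],6.8)
E
```

```text
time_s: 14.22
ee_pos: [0.4666, -0.1477, 0.1832]
tcp_rot: [0.664, 0.748, -0.0, -0.001]
ft_force: [-0.6, 0.6, -2.6]
opening: 0.356
gripper_force: 59.8
[ 0.4666 -0.1477  0.1832]
go [ 39.3 199.6  23. ] turn [-0.1 -0.   0. ]
go [ 39.2 199.7 157. ] turn [-0.1 -0.   0. ]
```

```bash
python3 -m inch '[[[8,40,0,0,0,0,0],[16,80,0,0,0,0,0],[24,120,0,0,0,0,0],[32,160,0,0,0,0,0],[39,190,0,0,0,0,0],[39,200,0,0,0,0,0],[39,200,0,0,0,0,0],[39,200,0,0,0,0,0]]]'; python3 -m inch '[[[0,0,30,0,0,0,0],[0,0,65,0,0,0,0],[0,0,100,0,0,0,0],[0,0,130,0,0,0,0],[0,0,145,0,0,0,0],[0,0,150,0,0,0,0],[0,0,150,0,0,0,0],[0,0,150,0,0,0,0]]]'
```

```text
time_s: 14.88
ee_pos: [0.6598, -0.0861, 0.1816]
tcp_rot: [0.664, 0.748, -0.002, -0.002]
ft_force: [-0.7, -0.4, -1.5]
opening: 0.357
gripper_force: 60.0
time_s: 15.55
ee_pos: [0.662, -0.0865, 0.0356]
tcp_rot: [0.664, 0.748, 0.001, 0.001]
ft_force: [0.4, -0.6, -1.4]
opening: 0.358
gripper_force: 60.1
```

```bash
python3 -m inch '[[[0,0,4,0,0,0,0],[0,0,7,0,0,0,0],[0,0,9,0,0,0,0],[0,0,10,0,0,0,0],[0,0,11,0,0,0,0],[0,0,11,0,0,0,0],[0,0,11,0,0,0,0]]]'
```

```text
time_s: 16.13
ee_pos: [0.6616, -0.0856, 0.0248]
tcp_rot: [0.664, 0.748, 0.001, -0.0]
ft_force: [-4.0, 2.0, 7.9]
opening: 0.355
gripper_force: 61.0
```

```bash
python3 -m inch '[[[0,0,0,0,0,0,0.5],[0,0,0,0,0,0,0.7],[0,0,0,0,0,0,0.8],[0,0,0,0,0,0,0.8],[0,0,-40,0,0,0,0.8],[0,0,-80,0,0,0,0.8],[0,0,-120,0,0,0,0.8],[0,0,-160,0,0,0,0.8],[0,0,-200,0,0,0,0.8],[0,0,-225,0,0,0,0.8]]]';python3 -m inch '[[[30,-15,0,0,0,0,0.8],[60,-30,0,0,0,0,0.8],[100,-50,0,0,0,0,0.8],[140,-70,0,0,0,0,0.8],[180,-85,0,0,0,0,0.8],[210,-100,0,0,0,0,0.8],[220,-120,0,0,0,0,0.8],[220,-130,0,0,0,0,0.8],[220,-130,0,0,0,0,0.8],[220,-130,0,0,0,0,0.8]]]';python3 - <<'E'
from h import *
print(r.observe()["ee_pos"]);snap('wrist','w5.png')
E
```

```text
time_s: 16.97
ee_pos: [0.6626, -0.0864, 0.2528]
tcp_rot: [0.664, 0.748, 0.002, 0.002]
ft_force: [1.0, 0.4, 0.8]
opening: 0.799
gripper_force: 0.0
time_s: 17.8
ee_pos: [0.5067, 0.1161, 0.2484]
tcp_rot: [0.664, 0.747, 0.0, 0.0]
ft_force: [0.2, 0.0, 0.2]
opening: 0.799
gripper_force: 0.0
[0.5067 0.1161 0.2484]
```

View pics/w5.png

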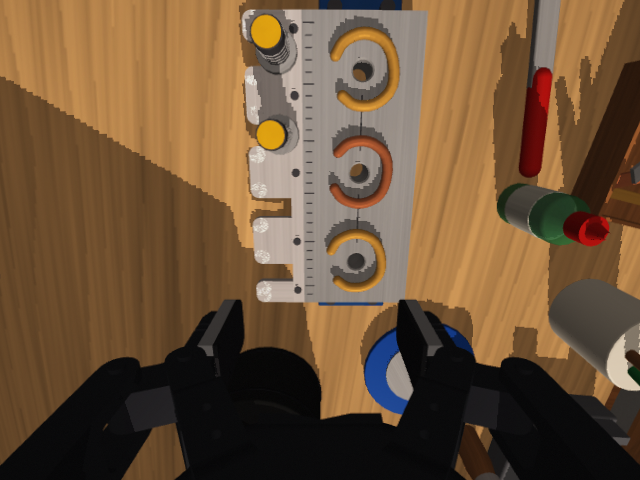

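Both pins are parked at (267,35) and (271,135). The cuffs lie around (365,68), (362,170) and (357,260), and the lid is flat on the bench at (410,365).

```bash
cat >> h.py <<'E'
def cuffs(im,c,z,roi,lo=(6,120,90),hi=(22,255,255),smin=300):
    """list of (backmid xy, dir of back normal deg, dims mm)"""
    hsv=cv2.cvtColor(im,cv2.COLOR_BGR2HSV);m=cv2.inRange(hsv,lo,hi);k=np.zeros_like(m);k[roi[1]:roi[3],roi[0]:roi[2]]=255;m&=k
    out=[]
    n,l,s,ce=cv2.connectedComponentsWithStats(m)
    for i in range(1,n):
        if s[i,4]<smin: continue
        v,u=np.nonzero(l==i); q=plane(np.c_[u,v],c,z)[:,:2]*1000
        (cx,cy),(w,h),a=cv2.minAreaRect(q.astype(np.float32)); b=np.array([cx,cy]); a=np.radians(a)
        ax=np.array([np.cos(a),np.sin(a)]) if w<h else np.array([-np.sin(a),np.cos(a)])
        if (q.mean(0)-b)@ax<0: ax=-ax
        out.append((b+ax*(min(w,h)/2-5),np.degrees(np.arctan2(ax[1],ax[0])),(round(float(w),1),round(float(h),1)),np.round(ce[i]),s[i,4]))
    return out
E
python3 - <<'E'
from h import *
im=cv2.imread("pics/w5.png");c=cal("wrist");hsv=cv2.cvtColor(im,cv2.COLOR_BGR2HSV);print(hsv[58,397],hsv[170,388],hsv[262,383],hsv[200,420])
a=np.array([.5392,.1630]);X=np.array([.9930,.1181]);Y=np.array([-.1181,.9930])
for x in cuffs(im,c,.055,(318,10,412,305)): q=x[0]/1000-a; print(x,q@X,q@Y); go([*x[0]/1000,.053],6.8)
E
```

```text
[ 17 192 153] [  9 182 158] [ 17 190 187] [ 16 148 189]
(array([555.2288, 259.4419]), np.float64(17.7446460723877), (58.6, 69.8), array([369.,  66.]), np.int32(2041)) 0.027306353118705592 0.09387377551126277
go [137.1  64.  195.4] turn [ 0.1  0.  -0.1]
(array([565.9414, 161.0635]), np.float64(0.8185078501701355), (57.6, 68.2), array([365., 172.]), np.int32(1364)) 0.02632552517107497 -0.005081069550690771
go [ 38.2  63.3 195.4] turn [ 0.1  0.  -0.1]
(array([574.3391,  78.7243]), np.float64(18.091413497924805), (58.2, 69.2), array([360., 259.]), np.int32(1229)) 0.024940184705407153 -0.0878357377377007
go [-44.6  62.1 195.5] turn [ 0.1  0.  -0.1]
```

```bash
python3 -m inch '[[[30,15,0,0,0,-2,0.42],[65,30,0,0,0,-4,0.42],[100,45,0,0,0,-6,0.42],[137,60,20,0,0,-8,0.42],[137,64,60,0,0,-10,0.42],[137,64,100,0,0,-10,0.42],[137,64,130,0,0,-10,0.42],[137,64,145,0,0,-10,0.42],[137,64,145,0,0,-10,0.42],[137,64,145,0,0,-10,0.42]]]';python3 - <<'E'
from h import *
print(r.observe()["ee_pos"]);go([.5552,.2594,.053],17)
E
```

```text
time_s: 18.68
ee_pos: [0.5547, 0.2595, 0.1022]
tcp_rot: [0.597, 0.802, -0.001, 0.0]
ft_force: [0.9, -1.3, 1.1]
opening: 0.416
gripper_force: 0.0
[0.5547 0.2595 0.1022]
go [-0.2  0.5 49.2] turn [-0.   0.1 -0.3]
```

```bash
python3 -m inch '[[[0,0.5,20,0,0,0,0.42],[0,0.5,38,0,0,0,0.42],[0,0.5,46,0,0,0,0.42],[0,0.5,48,0,0,0,0.42],[0,0.5,48,0,0,0,0.42],[0,0.5,48,0,0,0,0.42]]]';python3 -m inch '[[[0,0,0,0,0,0,0.3],[0,0,0,0,0,0,0.2],[0,0,0,0,0,0,0],[0,0,0,0,0,0,0],[0,0,0,0,0,0,0],[0,0,0,0,0,0,0]]]'
```

```text
time_s: 19.18
ee_pos: [0.5551, 0.2613, 0.0564]
tcp_rot: [0.596, 0.803, 0.001, 0.001]
ft_force: [-0.3, 0.8, 0.8]
opening: 0.422
gripper_force: 0.0
time_s: 19.68
ee_pos: [0.5544, 0.2614, 0.0562]
tcp_rot: [0.596, 0.803, 0.001, 0.0]
ft_force: [-0.6, -0.9, 4.3]
opening: 0.064
gripper_force: 58.4
```

```bash
python3 -m inch '[[[0,0,0,0,0,0,0.25],[0,0,0,0,0,0,0.3],[0,0,1,0,0,0,0.3],[0,0,3,0,0,0,0.3],[0,0,4,0,0,0,0.3],[0,0,4,0,0,0,0.3],[0,0,4,0,0,0,0.3]]]';python3 -m inch '[[[0,0,0,0,0,0,0.2],[0,0,0,0,0,0,0.1],[0,0,0,0,0,0,0],[0,0,0,0,0,0,0],[0,0,0,0,0,0,0],[0,0,0,0,0,0,0]]]'
```

```text
time_s: 20.27
ee_pos: [0.5537, 0.261, 0.0507]
tcp_rot: [0.596, 0.803, -0.0, -0.0]
ft_force: [-0.1, 0.3, -0.5]
opening: 0.3
gripper_force: 0.0
time_s: 20.77
ee_pos: [0.554, 0.2611, 0.0511]
tcp_rot: [0.596, 0.803, 0.0, 0.0]
ft_force: [-0.1, -0.5, 1.7]
opening: 0.081
gripper_force: 58.7
```

```bash
python3 -m inch '[[[0,0,-10,0,0,0,0],[0,0,-30,0,0,0,0],[0,0,-60,0,0,0,0],[0,0,-95,0,0,0,0],[0,0,-120,0,0,0,0],[0,0,-120,0,0,0,0],[0,0,-120,0,0,0,0]]]';python3 - <<'E'
from h import *
print(r.observe()["ee_pos"]);snap('wrist','w6.png')
# barrel (.4674,-.1463): release so that TCP at +25mm along world x
go([.490,-.146,.19],6.8)
E
```

```text
time_s: 21.35
ee_pos: [0.5546, 0.2615, 0.173]
tcp_rot: [0.596, 0.803, 0.002, 0.001]
ft_force: [1.0, 0.5, -0.6]
opening: 0.084
gripper_force: 58.7
[0.5546 0.2615 0.173 ]
go [-371.3 -178.6  -18.9] turn [ 0. -0. 10.]
```

View pics/w6.png

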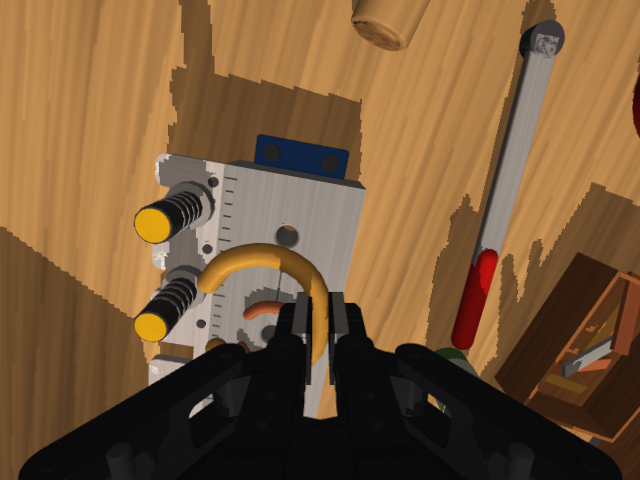

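The cuff is held level by its back at (320,330).

```bash
python3 -m inch '[[[-38,-18,-10,0,0,0,0],[-75,-36,-19,0,0,2,0],[-112,-54,-19,0,0,4,0],[-149,-72,-19,0,0,6,0],[-186,-90,-19,0,0,8,0],[-223,-107,-19,0,0,10,0],[-260,-125,-19,0,0,10,0],[-297,-143,-19,0,0,10,0],[-334,-161,-19,0,0,10,0],[-371,-178,-19,0,0,10,0]]]';python3 -m inch '[[[0,0,0,0,0,0,0],[0,0,0,0,0,0,0],[0,0,0,0,0,0,0]]]';python3 - <<'E'
from h import *
go([.490,-.146,.05],6.8)
E
```

```text
time_s: 22.23
ee_pos: [0.4887, -0.1469, 0.1885]
tcp_rot: [0.664, 0.748, -0.001, -0.001]
ft_force: [1.0, -1.0, -0.8]
opening: 0.081
gripper_force: 58.8
time_s: 22.48
ee_pos: [0.49, -0.1448, 0.1887]
tcp_rot: [0.664, 0.748, -0.001, -0.001]
ft_force: [-0.2, 0.5, -1.5]
opening: 0.083
gripper_force: 58.8
go [ -1.4   0.2 138.7] turn [-0.1 -0.1  0. ]
```

```bash
python3 -m inch '[[[-1,0,35,0,0,0,0],[-1,0,70,0,0,0,0],[-1,0,100,0,0,0,0],[-1,0,115,0,0,0,0],[-1,0,119,0,0,0,0],[-1,0,119,0,0,0,0],[-1,0,119,0,0,0,0.2],[-1,0,119,0,0,0,0.3],[-1,0,119,0,0,0,0.3],[-1,0,119,0,0,0,0.3]]]';python3 -m inch '[[[0,0,-40,0,0,0,0.3],[0,0,-80,0,0,0,0.3],[0,0,-120,0,0,0,0.42],[30,0,-120,0,0,0,0.42],[60,0,-120,0,0,0,0.42],[60,0,-120,0,0,0,0.42],[60,0,-120,0,0,0,0.42]]]';python3 - <<'E'
from h import *
snap('wrist','w7.png')
go([.5659,.1611,.1],4); go([.5743,.0787,.1],17)
E
```

```text
time_s: 23.32
ee_pos: [0.4918, -0.1465, 0.0721]
tcp_rot: [0.664, 0.748, 0.001, 0.001]
ft_force: [0.4, -0.5, -0.9]
opening: 0.303
gripper_force: 0.0
time_s: 23.9
ee_pos: [0.4839, -0.0853, 0.1916]
tcp_rot: [0.662, 0.749, 0.001, 0.0]
ft_force: [0.0, -1.1, -0.2]
opening: 0.421
gripper_force: 0.0
go [236.3 111.   91.6] turn [ 0.1 -0.   2.9]
go [153.4 109.5  91.6] turn [  0.1   0.  -10.1]
```

View pics/w7.png

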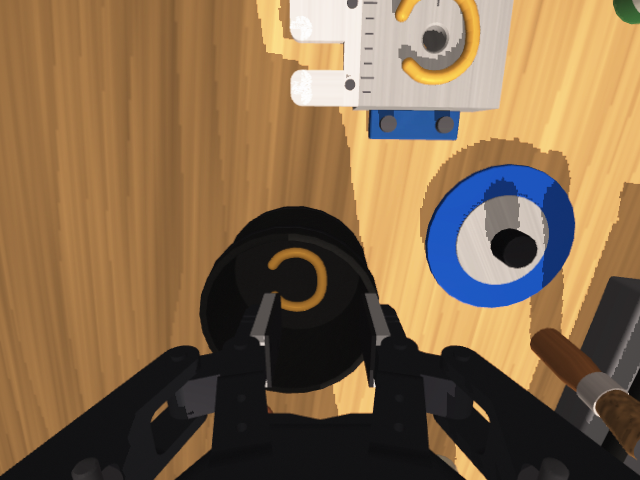

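The first cuff lies flat inside the barrel at (300,280). Next is the centre copper cuff.

```bash
python3 -m inch '[[[35,17,0,0,0,0,0.42],[71,34,0,0,0,0,0.42],[107,51,0,0,0,2,0.42],[143,68,0,0,0,2.9,0.42],[180,85,0,0,0,2.9,0.42],[215,100,0,0,0,2.9,0.42],[236,111,20,0,0,2.9,0.42],[236,111,50,0,0,2.9,0.42],[236,111,80,0,0,2.9,0.42],[236,111,90,0,0,2.9,0.42]]]';python3 -m inch '[[[0,0,0,0,0,0,0.42],[0,0,0,0,0,0,0.42],[0,0,0,0,0,0,0.42]]]';python3 - <<'E'
from h import *
go([.5659,.1611,.0505],4)
E
```

```text
time_s: 24.78
ee_pos: [0.564, 0.1589, 0.0968]
tcp_rot: [0.683, 0.73, -0.003, -0.001]
ft_force: [-0.8, -0.0, -0.5]
opening: 0.42
gripper_force: 0.0
time_s: 25.03
ee_pos: [0.5676, 0.1598, 0.1027]
tcp_rot: [0.683, 0.73, 0.001, 0.001]
ft_force: [-0.1, 0.7, -0.3]
opening: 0.418
gripper_force: 0.0
go [ 1.4 -1.8 52.2] turn [ 0.2 -0.  -0.2]
```

```bash
python3 -m inch '[[[1,-1.5,20,0,0,0,0.42],[1,-1.5,38,0,0,0,0.42],[1,-1.5,46,0,0,0,0.42],[1,-1.5,51,0,0,0,0.42],[1,-1.5,52,0,0,0,0.42],[1,-1.5,52,0,0,0,0.42],[1,-1.5,52,0,0,0,0.42]]]';python3 -m inch '[[[0,0,0,0,0,0,0.3],[0,0,0,0,0,0,0.2],[0,0,0,0,0,0,0],[0,0,0,0,0,0,0],[0,0,0,0,0,0,0],[0,0,0,0,0,0,0]]]'
```

```text
time_s: 25.62
ee_pos: [0.5653, 0.1615, 0.05]
tcp_rot: [0.683, 0.731, 0.001, 0.0]
ft_force: [-0.9, 0.2, 0.2]
opening: 0.417
gripper_force: 0.0
time_s: 26.12
ee_pos: [0.5653, 0.1618, 0.0506]
tcp_rot: [0.683, 0.731, 0.001, 0.0]
ft_force: [-1.4, 0.0, 6.7]
opening: 0.08
gripper_force: 59.3
```

```bash
python3 -m inch '[[[0,0,-10,0,0,0,0],[0,0,-30,0,0,0,0],[0,0,-60,0,0,0,0],[0,0,-95,0,0,0,0],[0,0,-135,0,0,0,0],[0,0,-137,0,0,0,0],[0,0,-137,0,0,0,0]]]';python3 - <<'E'
from h import *
print(r.observe()["ee_pos"]);go([.490,-.146,.19],6.8)
E
```

```text
time_s: 26.7
ee_pos: [0.5662, 0.1618, 0.1895]
tcp_rot: [0.683, 0.731, 0.003, 0.001]
ft_force: [-0.0, 0.3, -1.6]
opening: 0.082
gripper_force: 58.7
[0.5662 0.1618 0.1895]
go [-301.8  -97.    -1.9] turn [ 0.4 -0.1 -2.9]
```

```bash
python3 -m inch '[[[-38,-12,0,0,0,0,0],[-76,-24,0,0,0,-1,0],[-114,-36,0,0,0,-2,0],[-152,-48,0,0,0,-2.9,0],[-190,-61,0,0,0,-2.9,0],[-228,-73,0,0,0,-2.9,0],[-266,-85,0,0,0,-2.9,0],[-302,-97,0,0,0,-2.9,0],[-302,-97,0,0,0,-2.9,0],[-302,-97,0,0,0,-2.9,0]]]';python3 - <<'E'
from h import *
print(r.observe()["opening"]);go([.490,-.146,.07],6.8)
E
```

```text
time_s: 27.53
ee_pos: [0.4863, -0.1488, 0.185]
tcp_rot: [0.666, 0.746, -0.001, -0.001]
ft_force: [-0.1, 1.3, -0.8]
opening: 0.083
gripper_force: 58.7
0.08288547353136162
go [  2.3   4.2 115. ] turn [-0.1 -0.  -0.3]
```

Drop it, then go for the third cuff.

```bash
python3 -m inch '[[[2,3,35,0,0,0,0],[2,3,70,0,0,0,0],[2,3,100,0,0,0,0],[2,3,112,0,0,0,0],[2,3,115,0,0,0,0],[2,3,115,0,0,0,0],[2,3,115,0,0,0,0.2],[2,3,115,0,0,0,0.3],[2,3,115,0,0,0,0.3],[2,3,115,0,0,0,0.3]]]';python3 -m inch '[[[0,0,-40,0,0,0,0.3],[0,0,-80,0,0,0,0.3],[0,0,-120,0,0,0,0.42],[30,20,-120,0,0,0,0.42],[60,40,-120,0,0,0,0.42],[60,40,-120,0,0,0,0.42],[60,40,-120,0,0,0,0.42],[60,40,-120,0,0,0,0.42]]]';python3 - <<'E'
from h import *
print(r.observe()["ee_pos"]);im,c=snap('wrist','w8.png')
for x in cuffs(im,c,.055,(318,0,480,115),lo=(12,170,120)):print(x)
go([.5743,.0787,.1],14)
E
```

```text
time_s: 28.37
ee_pos: [0.4919, -0.1442, 0.0722]
tcp_rot: [0.664, 0.748, 0.001, 0.001]
ft_force: [0.1, 0.2, -0.4]
opening: 0.299
gripper_force: 0.0
time_s: 29.03
ee_pos: [0.5233, -0.0801, 0.1911]
tcp_rot: [0.664, 0.748, -0.0, 0.0]
ft_force: [-0.3, -0.6, -0.8]
opening: 0.42
gripper_force: 0.0
[ 0.5233 -0.0801  0.1911]
(array([571.9614,  54.9241]), np.float64(-35.74699020385743), (65.2, 37.9), array([397.,  49.]), np.int32(1645))
go [152.4  69.6  91. ] turn [-0.   0.  -7.3]
```

View pics/w8.png

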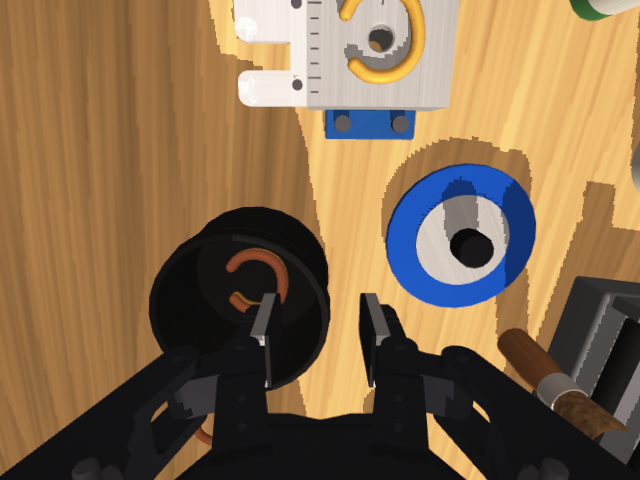

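Both cuffs are stacked in the barrel at (258,280). The third cuff is still on the deck at (390,40).

```bash
python3 -m inch '[[[38,17,0,0,0,-2,0.42],[76,34,0,0,0,-4,0.42],[114,51,0,0,0,-6,0.42],[152,69,10,0,0,-7.5,0.42],[152,69.5,40,0,0,-7.5,0.42],[152,69.5,75,0,0,-7.5,0.42],[152,69.5,90,0,0,-7.5,0.42],[152,69.5,90,0,0,-7.5,0.42],[152,69.5,90,0,0,-7.5,0.42],[152,69.5,90,0,0,-7.5,0.42]]]';python3 - <<'E'
from h import *
go([.5743,.0787,.0505],14)
E
```

```text
time_s: 29.92
ee_pos: [0.5757, 0.0781, 0.1023]
tcp_rot: [0.614, 0.789, 0.001, 0.001]
ft_force: [0.5, -0.4, -0.0]
opening: 0.422
gripper_force: 0.0
go [ 0.9 -1.3 51.8] turn [0.1 0.  0.2]
```

```bash
python3 -m inch '[[[1,-1,20,0,0,0,0.42],[1,-1,38,0,0,0,0.42],[1,-1,46,0,0,0,0.42],[1,-1,51,0,0,0,0.42],[1,-1,52,0,0,0,0.42],[1,-1,52,0,0,0,0.42],[1,-1,52,0,0,0,0.42]]]';python3 -m inch '[[[0,0,0,0,0,0,0.3],[0,0,0,0,0,0,0.2],[0,0,0,0,0,0,0],[0,0,0,0,0,0,0],[0,0,0,0,0,0,0],[0,0,0,0,0,0,0]]]';python3 -m inch '[[[0,0,-10,0,0,0,0],[0,0,-30,0,0,0,0],[0,0,-60,0,0,0,0],[0,0,-95,0,0,0,0],[0,0,-135,0,0,0,0],[0,0,-137,0,0,0,0],[0,0,-137,0,0,0,0]]]';python3 - <<'E'
from h import *
go([.490,-.146,.19],6.8)
E
```

```text
time_s: 30.5
ee_pos: [0.5742, 0.08, 0.05]
tcp_rot: [0.614, 0.79, 0.001, 0.001]
ft_force: [-0.0, 0.1, 0.0]
opening: 0.419
gripper_force: 0.0
time_s: 31.0
ee_pos: [0.5742, 0.08, 0.0506]
tcp_rot: [0.614, 0.79, 0.001, 0.0]
ft_force: [-2.1, -1.3, 6.9]
opening: 0.082
gripper_force: 59.6
time_s: 31.58
ee_pos: [0.5752, 0.0802, 0.1894]
tcp_rot: [0.614, 0.79, 0.003, 0.002]
ft_force: [-0.1, 0.1, -0.8]
opening: 0.086
gripper_force: 58.9
go [-198.2 -138.4   -1.7] turn [ 0.4 -0.1  7.5]
```

```bash
python3 -m inch '[[[-33,-23,0,0,0,0,0],[-66,-46,0,0,0,2,0],[-99,-69,0,0,0,4,0],[-132,-92,0,0,0,6,0],[-165,-115,0,0,0,7.5,0],[-198,-138,0,0,0,7.5,0],[-198,-138,0,0,0,7.5,0],[-198,-138,0,0,0,7.5,0],[-198,-138,0,0,0,7.5,0]]]';python3 - <<'E'
from h import *
print(r.observe()["opening"]);go([.490,-.146,.07],6.8)
E
```

```text
time_s: 32.33
ee_pos: [0.4881, -0.1452, 0.1851]
tcp_rot: [0.664, 0.748, -0.0, -0.001]
ft_force: [0.5, 0.5, -1.3]
opening: 0.084
gripper_force: 58.8
0.08415009504363921
go [ -1.2   2.  115.1] turn [-0.1 -0.1  0. ]
```

```bash
python3 -m inch '[[[0,0,35,0,0,0,0],[0,0,70,0,0,0,0],[0,0,100,0,0,0,0],[0,0,112,0,0,0,0],[0,0,115,0,0,0,0],[0,0,115,0,0,0,0],[0,0,115,0,0,0,0.2],[0,0,115,0,0,0,0.3],[0,0,115,0,0,0,0.3],[0,0,115,0,0,0,0.3]]]';python3 -m inch '[[[0,0,-40,0,0,0,0.3],[0,0,-80,0,0,0,0.3],[0,0,-120,0,0,0,0.42],[-30,-25,-140,0,0,0,0.42],[-65,-40,-140,0,0,0,0.42],[-100,-60,-140,0,0,0,0.42],[-120,-60,-140,0,0,0,0.42],[-120,-60,-140,0,0,0,0.42],[-120,-60,-140,0,0,0,0.42]]]';python3 - <<'E'
from h import *
print(r.observe()["ee_pos"]);im,c=snap('wrist','w9.png')
E
```

```text
time_s: 33.17
ee_pos: [0.4895, -0.146, 0.0721]
tcp_rot: [0.664, 0.748, 0.001, 0.001]
ft_force: [-0.8, 0.8, 1.4]
opening: 0.301
gripper_force: 0.0
time_s: 33.92
ee_pos: [0.443, -0.2732, 0.2115]
tcp_rot: [0.665, 0.747, 0.0, 0.0]
ft_force: [0.1, 1.5, -1.2]
opening: 0.418
gripper_force: 0.0
[ 0.443  -0.2732  0.2115]
```

View pics/w9.png

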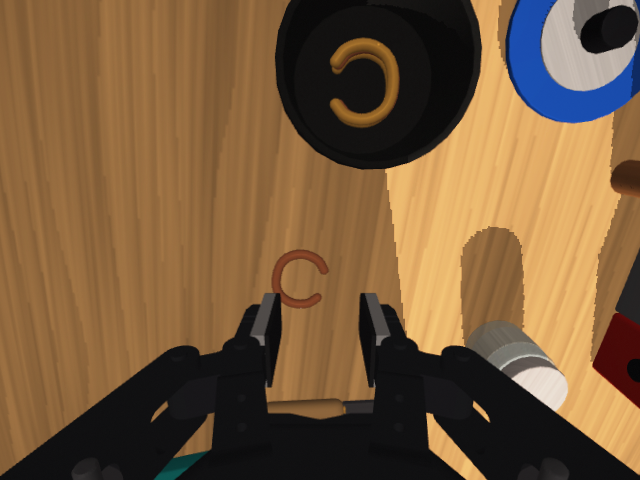

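Three cuffs are stacked in the barrel at (365,82). The bench cuff is at (300,280), its gap facing right and its back on the left.

```bash
python3 - <<'E'
from h import *
im=cv2.imread("pics/w9.png");c=cal("wrist");hsv=cv2.cvtColor(im,cv2.COLOR_BGR2HSV);print(hsv[280,276],hsv[280,300],hsv[303,300])
for lo,hi in(((0,120,60),(10,255,255)),((0,135,50),(9,255,200))):
  for x in cuffs(im,c,.005,(250,230,345,320),lo=lo,hi=hi,smin=200):
    print(x); b=x[0]/1000
    go([*b,.06],x[1]); go([*b,.0],x[1])
E
```

```text
[  9 178 126] [ 16 149 156] [  9 178 132]
(array([ 404.6258, -346.3788]), np.float64(173.63894653320315), (69.3, 57.5), array([297., 277.]), np.int32(1067))
go [-69.6 -47.4 151.1] turn [ 0.  -0.  13.2]
go [-69.6 -47.4 211.1] turn [ 0.  -0.  13.2]
(array([ 405.0787, -346.3085]), np.float64(173.625846862793), (68.1, 56.8), array([297., 277.]), np.int32(874))
go [-69.6 -46.9 151.1] turn [ 0.  -0.  13.2]
go [-69.6 -46.9 211.1] turn [ 0.  -0.  13.2]
```

```bash
python3 -m inch '[[[-20,-12,10,0,0,4,0.42],[-45,-30,30,0,0,8,0.42],[-69.5,-47,55,0,0,12,0.42],[-69.5,-47,90,0,0,13,0.42],[-69.5,-47,125,0,0,13,0.42],[-69.5,-47,150,0,0,13,0.42],[-69.5,-47,150,0,0,13,0.42],[-69.5,-47,150,0,0,13,0.42],[-69.5,-47,150,0,0,13,0.42]]]';python3 - <<'E'
from h import *
im,c=snap('wrist','w10.png')
go([.405,-.3463,.0005],174)
E
```

```text
time_s: 34.72
ee_pos: [0.4062, -0.3467, 0.0622]
tcp_rot: [0.744, 0.669, 0.0, 0.001]
ft_force: [0.2, 0.3, -1.2]
opening: 0.421
gripper_force: 0.0
go [ 0.7 -1.6 62.2] turn [ 0.2  0.1 -0.1]
```

View pics/w10.png

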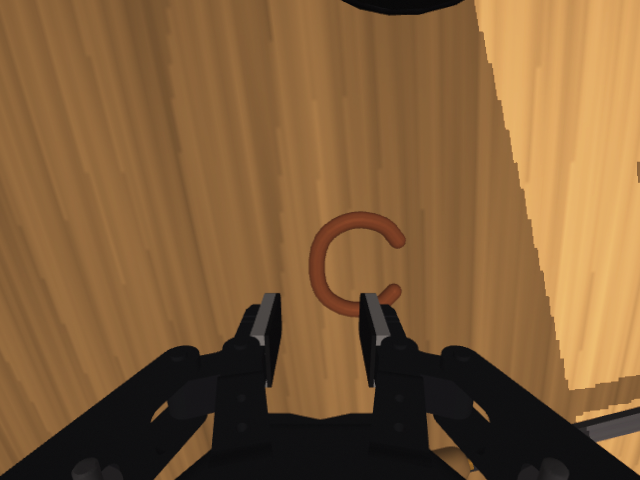

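The back at (317,263) lies between the fingers, well aligned. Descending.

```bash
python3 -m inch '[[[0.5,-1.2,20,0,0,0,0.42],[0.5,-1.2,42,0,0,0,0.42],[0.5,-1.2,54,0,0,0,0.42],[0.5,-1.2,59,0,0,0,0.42],[0.5,-1.2,61,0,0,0,0.42],[0.5,-1.2,61,0,0,0,0.42],[0.5,-1.2,61,0,0,0,0.42]]]';python3 -m inch '[[[0,0,0,0,0,0,0.3],[0,0,0,0,0,0,0.2],[0,0,0,0,0,0,0],[0,0,0,0,0,0,0],[0,0,0,0,0,0,0],[0,0,0,0,0,0,0]]]'; python3 -m inch '[[[0,0,-10,0,0,0,0],[0,0,-30,0,0,0,0],[0,0,-65,0,0,0,0],[0,0,-105,0,0,0,0],[0,0,-145,0,0,0,0],[0,0,-187,0,0,0,0],[0,0,-187,0,0,0,0],[0,0,-187,0,0,0,0]]]';python3 - <<'E'
from h import *
go([.443,-.146,.19],0)
E
```

```text
time_s: 35.35
ee_pos: [0.4043, -0.3467, 0.0009]
tcp_rot: [0.744, 0.668, 0.0, 0.001]
ft_force: [0.9, -0.3, 1.1]
opening: 0.42
gripper_force: 0.0
time_s: 35.85
ee_pos: [0.404, -0.3464, 0.0006]
tcp_rot: [0.744, 0.668, 0.0, 0.0]
ft_force: [-1.5, 0.7, 5.8]
opening: 0.082
gripper_force: 59.3
time_s: 36.52
ee_pos: [0.4047, -0.3469, 0.1895]
tcp_rot: [0.744, 0.668, 0.001, 0.002]
ft_force: [0.6, 0.2, -1.8]
opening: 0.081
gripper_force: 59.0
go [203.9  16.4  -0.7] turn [ 0.3  0.1 -6.2]
```

```bash
python3 -m inch '[[[40,3,0,0,0,-2,0],[80,6,0,0,0,-4,0],[120,10,0,0,0,-6,0],[160,13,0,0,0,-6,0],[190,16,0,0,0,-6,0],[204,16.5,0,0,0,-6,0],[204,16.5,0,0,0,-6,0],[204,16.5,0,0,0,-6,0],[204,16.5,0,0,0,-6,0]]]';python3 - <<'E'
from h import *
print(r.observe()["opening"]);go([.443,-.146,.072],0)
E
```

```text
time_s: 37.27
ee_pos: [0.4411, -0.1459, 0.1862]
tcp_rot: [0.709, 0.705, -0.001, -0.001]
ft_force: [-0.6, -0.1, -1.0]
opening: 0.083
gripper_force: 58.9
0.08325305841226927
go [ -0.    2.1 114.2] turn [-0.1  0.  -0.3]
```

Release; then rise, look at the barrel and head to the lid.

```bash
python3 -m inch '[[[0,1,35,0,0,0,0],[0,1,70,0,0,0,0],[0,1,100,0,0,0,0],[0,1,110,0,0,0,0],[0,1,112,0,0,0,0],[0,1,112,0,0,0,0],[0,1,112,0,0,0,0.2],[0,1,112,0,0,0,0.3],[0,1,112,0,0,0,0.3],[0,1,112,0,0,0,0.3]]]';python3 -m inch '[[[0,0,-40,0,0,0,0.3],[0,0,-80,0,0,0,0.3],[0,0,-120,0,0,0,0.5],[0,40,-140,0,0,0,0.7],[0,80,-140,0,0,0,0.8],[0,115,-140,0,0,0,0.8],[0,115,-140,0,0,0,0.8],[0,115,-140,0,0,0,0.8]]]';python3 - <<'E'
from h import *
print(r.observe()["ee_pos"]);im,c=snap('wrist','w11.png')
go([.6616,-.0856,.16],6.8);go([.6616,-.0856,.027],6.8)
E
```

```text
time_s: 38.1
ee_pos: [0.444, -0.1451, 0.076]
tcp_rot: [0.708, 0.706, 0.001, 0.001]
ft_force: [0.2, -0.9, -0.2]
opening: 0.3
gripper_force: 0.0
time_s: 38.77
ee_pos: [0.5594, -0.1449, 0.2148]
tcp_rot: [0.708, 0.707, -0.0, 0.0]
ft_force: [-0.8, -0.4, -0.0]
opening: 0.799
gripper_force: 0.0
[ 0.5594 -0.1449  0.2148]
go [ 60.3 103.7  54.5] turn [-0.1  0.  -7. ]
go [ 60.3 103.9 187.5] turn [-0.1  0.  -7. ]
```

View pics/w11.png

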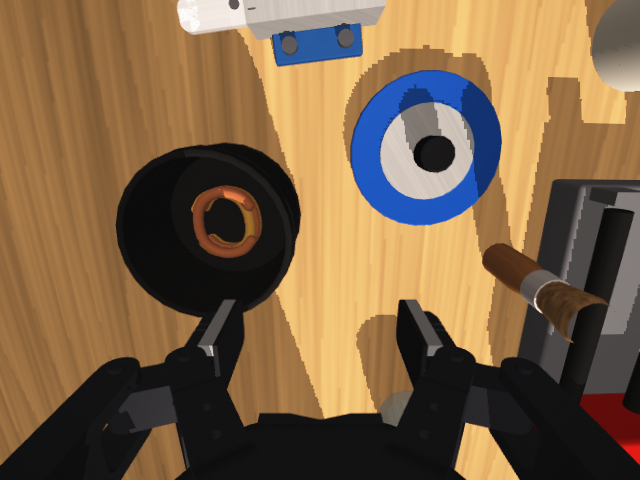

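All four cuffs are in the barrel at (228,220). The lid is at (427,148), ready to fetch.

```bash
python3 -m inch '[[[20,35,0,0,0,-2,0.8],[40,70,0,0,0,-4,0.8],[60,104,0,0,0,-6,0.8],[60,104,30,0,0,-7,0.8],[60,104,60,0,0,-7,0.8],[60,104,95,0,0,-7,0.8],[60,104,95,0,0,-7,0.8],[60,104,95,0,0,-7,0.8],[60,104,95,0,0,-7,0.8]]]';python3 - <<'E'
from h import *
go([.6616,-.0856,.0255],6.8)
E
```

```text
time_s: 39.57
ee_pos: [0.6627, -0.0867, 0.1222]
tcp_rot: [0.664, 0.748, 0.001, 0.001]
ft_force: [-0.4, -0.2, 0.5]
opening: 0.8
gripper_force: 0.0
go [ 1.3 -1.2 96.7] turn [ 0.1  0.  -0. ]
```

```bash
python3 -m inch '[[[1.3,-1.2,30,0,0,0,0.8],[1.3,-1.2,60,0,0,0,0.8],[1.3,-1.2,82,0,0,0,0.8],[1.3,-1.2,93,0,0,0,0.8],[1.3,-1.2,95,0,0,0,0.8],[1.3,-1.2,95,0,0,0,0.8],[1.3,-1.2,95,0,0,0,0.8]]]';python3 -m inch '[[[0,0,0,0,0,0,0.6],[0,0,0,0,0,0,0.5],[0,0,0,0,0,0,0],[0,0,0,0,0,0,0],[0,0,0,0,0,0,0],[0,0,0,0,0,0,0]]]';python3 -m inch '[[[0,0,-15,0,0,0,0],[0,0,-45,0,0,0,0],[0,0,-85,0,0,0,0],[0,0,-125,0,0,0,0],[0,0,-150,0,0,0,0],[0,0,-150,0,0,0,0],[0,0,-150,0,0,0,0]]]';python3 - <<'E'
from h import *
go([.4678,-.1482,.175],6.8)
E
```

```text
time_s: 40.15
ee_pos: [0.6626, -0.0852, 0.0273]
tcp_rot: [0.664, 0.748, 0.001, 0.002]
ft_force: [0.2, 0.3, 0.9]
opening: 0.801
gripper_force: 0.0
time_s: 40.65
ee_pos: [0.6618, -0.0848, 0.0263]
tcp_rot: [0.664, 0.748, 0.001, 0.001]
ft_force: [-0.2, 0.2, 5.9]
opening: 0.356
gripper_force: 59.5
time_s: 41.23
ee_pos: [0.6615, -0.0849, 0.177]
tcp_rot: [0.664, 0.748, 0.001, 0.001]
ft_force: [-0.7, 1.0, -2.1]
opening: 0.354
gripper_force: 59.7
go [ -39.9 -199.8    1.4] turn [0.2 0.  0. ]
```

```bash
python3 -m inch '[[[-8,-40,0,0,0,0,0],[-16,-80,0,0,0,0,0],[-24,-120,0,0,0,0,0],[-31,-155,0,0,0,0,0],[-37,-185,0,0,0,0,0],[-39,-200,0,0,0,0,0],[-39,-200,0,0,0,0,0],[-39,-200,0,0,0,0,0],[-39,-200,0,0,0,0,0]]]';python3 - <<'E'
from h import *
go([.4676,-.1474,.13],6.8)
E
```

```text
time_s: 41.98
ee_pos: [0.4674, -0.1464, 0.1743]
tcp_rot: [0.663, 0.748, -0.0, -0.0]
ft_force: [0.1, 0.1, -2.3]
opening: 0.354
gripper_force: 60.1
go [-1.   0.2 44.3] turn [-0.  -0.   0.1]
```

```bash
python3 -m inch '[[[-1,0.2,15,0,0,0,0],[-1,0.2,30,0,0,0,0],[-1,0.2,40,0,0,0,0],[-1,0.2,43,0,0,0,0],[-1,0.2,43,0,0,0,0],[-1,0.2,43,0,0,0,0]]]';python3 -c "
from h import *
go([.4676,-.1474,.116],6.8)"
```

```text
time_s: 42.48
ee_pos: [0.4678, -0.1481, 0.1319]
tcp_rot: [0.664, 0.748, -0.0, 0.0]
ft_force: [0.1, -0.3, -1.9]
opening: 0.357
gripper_force: 60.1
go [ 0.7 -0.1 15.9] turn [-0.  0.  0.]
```

```bash
python3 -m inch '[[[0.5,0,3,0,0,0,0],[0.5,0,6,0,0,0,0],[0.5,0,9,0,0,0,0],[0.5,0,12,0,0,0,0],[0.5,0,14,0,0,0,0],[0.5,0,16,0,0,0,0],[0.5,0,16,0,0,0,0],[0.5,0,16,0,0,0,0]]]'
```

```text
time_s: 43.15
ee_pos: [0.4672, -0.1476, 0.1162]
tcp_rot: [0.664, 0.748, 0.0, -0.0]
ft_force: [-2.1, 1.3, 3.4]
opening: 0.356
gripper_force: 60.7
```

```bash
python3 -m inch '[[[0,0,0,0,0,0,0.5],[0,0,0,0,0,0,0.7],[0,0,0,0,0,0,0.8],[0,0,0,0,0,0,0.8],[0,0,-30,0,0,0,0.8],[0,0,-70,0,0,0,0.8],[0,0,-110,0,0,0,0.8],[0,0,-150,0,0,0,0.8],[0,0,-150,0,0,0,0.8],[0,0,-150,0,0,0,0.8]]]';python3 -m inch '[[[20,-10,0,0,0,0,0.8],[0,40,0,0,0,0,0.8],[0,80,0,0,0,0,0.8],[0,120,0,0,0,0,0.8],[0,160,0,0,0,0,0.8],[0,200,0,0,0,0,0.8],[0,200,0,0,0,0,0.8],[0,200,0,0,0,0,0.8],[0,200,0,0,0,0,0.8]]]';python3 - <<'E'
from h import *
im,c=snap('wrist','w12.png');im2,_=snap('scene','s2.png')
a=cv2.resize(im2[130:340,120:440],None,fx=2.5,fy=2.5);cv2.imwrite('pics/s2c.png',a[:,:800])
E
```

```text
time_s: 43.98
ee_pos: [0.4686, -0.1479, 0.2682]
tcp_rot: [0.664, 0.748, 0.002, 0.002]
ft_force: [0.4, -0.6, -1.0]
opening: 0.803
gripper_force: 0.0
time_s: 44.73
ee_pos: [0.6645, -0.1243, 0.2637]
tcp_rot: [0.664, 0.748, -0.002, -0.001]
ft_force: [-0.1, -0.5, 0.3]
opening: 0.796
gripper_force: 0.0
```

View pics/s2c.png

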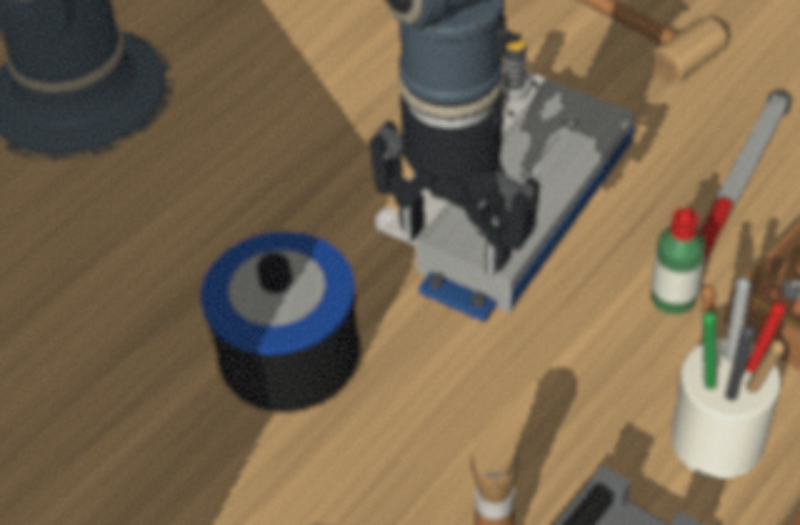

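The lid sits level on the barrel at (278,290), one pin is visible upright at (515,60), and the jig is clear. One last top view for stray cuffs.

```bash
python3 -c "
from h import *
snap('top','t2.png')"
```

```text
(no output)
```

View pics/t2.png

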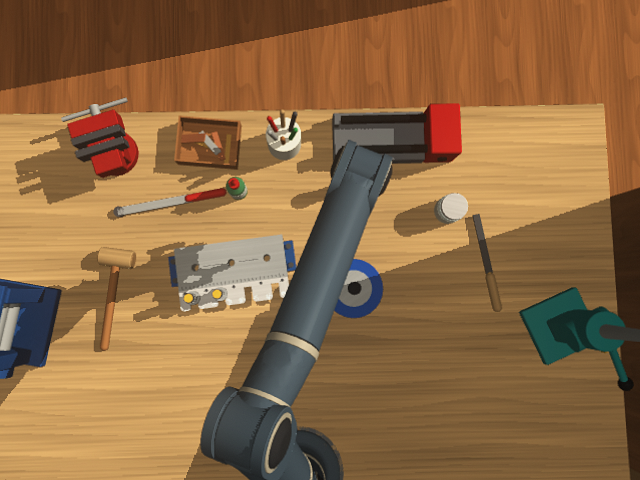

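Both pins are parked at (188,298) and (217,294), the deck is empty, the lid is on, and no cuffs are left on the bench.

```bash
python3 -c "
from station import r
print(r.finish_job())"
```

```text
the job is handed in; nothing more can be done
None
```

Job handed in at about 45 s: both forming pins are parked in the comb rail, all four cuffs are in the barrel, the lid is back on and seated, and the other tools and bottles were left alone.

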